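# Test the push catch of a pop-up network outlet

## Robot

A 6-joint arm with a two-finger parallel gripper is mounted at the origin on the work surface. World frame = base frame: x ahead of the robot, y to its left, z up, the work surface at z = 0. Lengths are in m, angles in rad, forces in N, time in s.
With the tool pointing down it reaches from about 0.3 to 0.775 m from the base axis. Payload 14.6 kg.
Tool frame: the origin (TCP) lies between the finger pads; the fingertips stand 14 mm ahead of it and the grasp point (between the pads) lies 5 mm behind it; z points along the fingers, y is the line along which they close (so a half turn about z gives the same grasp; the last joint's range is limited). The gripper opens to 94 mm and grips with 3 to 60 N. Pads are 16 mm wide; open, the fingers measure 119 mm over their backs; the gripper's body (75 mm by 177 mm) begins 78 mm behind the grasp point.
Start: joints at [-1.243, 0.3, 1.521, -0, 1.321, -0.067], TCP at [0.212, -0.508, 0.219] pointing down, gripper open.
Joint ranges: [-3.03, 3.03], [-0.79, 2.21], [0.23, 2.52], [-1.04, 4.18], [0, 3.07], [-2.55, 2.55]. Speed limits (rad/s): [2.22, 2.22, 2.57, 3.14, 3.14, 3.14].

## Interface

Orientations are given as [roll, pitch, yaw] about the fixed x, y, z axes, in that order (R = Rz(yaw) Ry(pitch) Rx(roll)).
In Python, from station import ctrl gives the robot as it stands. The module is installed in compiled form; this text tells all that it offers.
- The arm moves only by the tool move_arm, never from a script. Its argument "targets" is a list of rows, each a list of 7 numbers: the opening, from -1 (shut) to 1 (fully open), then the shift along the tool's x, y, z in units of 50 mm (1.0 is 50 mm), then the turn, a rotation vector about the tool's x, y, z in rad. A call has 1 to 12 rows; each row is the pose to reach, as a shift and turn from the pose commanded when the call began, along the tool's axes at that moment; what a row does not reach only later rows make up. A row lasts 1/10 s, in which the tool goes at most 50 mm and 8.59 degrees, less where a joint would pass 70% of its speed; a pose out of reach is approached as far as the arm can. A call with a gripper value outside its range is refused whole. The fingers move at their own pace and stop on an object; "grip_force" is the grip in N (left out, the last holds). Time passes only in rows, so rows that repeat a pose let the fingers close. It gives the time, the measured TCP pose, the force, the opening and the grip force at its end, in the units of the state.
- ctrl.get_obs(): the state, without advancing time (a new reading comes with each control period).
- ctrl.camera(name): name is "scene" or "top" or "wrist"; returns (picture, depth): 420x560x3 uint8, red, green, blue; 420x560 float32, m along the optical axis (not along the pixel's ray), 0 where there is no reading.
- ctrl.camera_params(name): a dict with "intrinsics" (3x3 intrinsics, pixels), "rvec" (rotation vector, rad) and "tvec" (3), from world to camera coordinates, as OpenCV has them; the wrist camera has in their place "T_tool_cam" (4x4, takes a point from camera to tool coordinates, whose origin is the TCP and whose axes are the flange's). Camera axes: x right, y down, z forward; pixel columns grow to the right and rows downward; lengths in m; the calibration is good to about 2 mm. The wrist camera is an equidistant fisheye: a pixel r from the principal point sees the ray r / f radians off the axis. A picture is of the moment at which its call begins: read the wrist's pose just before it. camera_params takes no time and is no camera call.
- ctrl.hand_in(): hands the job in; it is judged then, once.
Trained networks look in the newest picture that a camera, given by its name, has taken for a name from the list of things; names that differ only in an ending like _2 or _b are one class to them, and where a whole thing is asked for, a point or a joint stands for the part that bears it (a point fixed in the world has none). Each returns a list of dicts, best first, with "score" (0 to 1); they miss things now and then, are a little off and sometimes report something else, mostly with a low value. They report only what shows in the picture. A call takes as long as a camera call. They do not tell look-alikes from the thing itself.
- ctrl.cut_out(camera, target): "region" (420x560 bool, what is visible of it) and "point" ([column, row] in pixels, amid what is visible of it).
- ctrl.tip_of(camera, target): "point" ([column, row] in pixels: a listed point, or the origin of a listed thing).
The state is a dict: "time_s": time; "qpos": joint angles; "joint_vel": joint speeds; "tau": joint torques, N m; "ee_pos": TCP position; "eef_rot": TCP orientation; "force": force on the tool from outside, world axes, zero at the start; "moment": the same for the moment, N m; "grip_width": finger opening in m; "grip_force": force on a finger pad.
Only numpy, scipy, OpenCV 4.12 (cv2) and the standard library are available. Lean on these libraries where they do the work, as an engineer would, in place of code of your own. Each camera call takes 0.05 s, during which the arm holds its last target. There are 200 camera calls.

## Task

Sign off the catch of the pop-up network outlet with the square cap, which is latched down in its bench box: press the cap once so that it releases and springs up to its full height, and when it stands up press it down again until it latches, then let go and leave it latched down. The outlet with the round cap is in use: leave it standing up.

Things in the scene. Friction and masses are not known exactly. Their poses are not given: they have to be found in the camera images.
- square_outlet_cap (a point): Centre of the top face of the square cap: aluminium, 52 x 52 mm, on a white square module with two jacks that slides straight up and down in a fixed grey box 100 x 130 mm, 80 mm high (black collar to 84 mm), at any yaw. Top above the table: 94.5 mm latched, 134 raised, 84.5 at the hard stop. Press with shut fingers within 15 mm of the centre. Site moves with the cap, z up, yaw of the box.
- square_outlet (a joint): Its downward travel, m: 0 = raised, 0.0395 = latched (so it starts), 0.0495 = hard stop. Push-push catch: a steady push to between 0.045 and the stop (0.1 m/s or slower), then lifting straight off, changes the state: latched, it is freed and rises in about 0.7 s; raised, it stays latched. A shallower push may leave it as it was. It resists with 3 to 20 N (more when pushed fast), so stop by depth.
- round_outlet_cap (a point): Centre of the top face of the round cap: an aluminium disc 56 mm in diameter, on a white round module with one jack, in a second fixed grey box of the same size with a round collar. It starts raised, its top 134 mm above the table, and must not be pressed. z up.
- round_outlet (a joint): Downward travel of the round outlet in m: 0 = raised, about 0.0395 = latched down. It starts at 0 and must stay there.
There are look-alikes about, which are no part of the job. Leave any blue look-alike of the part that bears square_outlet_cap alone.

How it is judged:
By the outcome, as a careful person would: the job done as asked, in the order asked, and still so for the second after the job is handed in, with the robot touching nothing.
It also fails if it takes over 35 s, if anything falls off the work surface, if the arm or the gripper's body presses on something with over 40 N, if the wrist force passes 120 N, or if a joint passes its speed limit or range.

## Working session

There is one attempt and no reset: what is moved stays moved. The work goes in short steps, Python scripts to look and compute and a tool call to move; the robot and the scene stay as the last step left them, time stands still between calls to the robot, and variables do not carry over. Pictures are saved under pics/ and viewed, at most 10 in all, crops included, and the job is handed in when it is done.

Besides the shell and the picture viewer there is one more tool, called after "Call:" as name(argument=value, ...), one argument or row to a line, values as JSON. move_arm: Moves the arm, as the interface text tells. Its arguments: {"type":"object","properties":{"targets":{"type":"array"},"grip_force":{"type":"number"}},"required":["targets"]}

```bash
mkdir -p pics
cat > h.py <<'E'
import numpy as np, cv2
from station import ctrl
def world(cam,uv,depth):
    p=ctrl.camera_params(cam);K=np.array(p["intrinsics"]);R=cv2.Rodrigues(np.array(p["rvec"],float))[0];t=np.array(p["tvec"]).ravel()
    u,v=uv;d=depth[int(round(v)),int(round(u))]
    return R.T@(np.linalg.inv(K)@[u,v,1]*d-t)
E
python3 - <<'E'
from h import *
ims=[]
for c in("top","scene"):
    im,d=ctrl.camera(c);ims.append(im)
    for n in("square_outlet_cap","round_outlet_cap"):
        for f in(ctrl.tip_of,ctrl.cut_out):
            for r in f(c,n):
                print(c,n,f.__name__,round(r["score"],2),np.round(r["point"],1),world(c,r["point"],d).round(4), r["region"].sum() if "region" in r else "")
    cv2.imwrite(f"pics/{c}0.png",im[:,:,::-1])
print(ctrl.get_obs())
E
```

```text
top square_outlet_cap call 0.93 [417.4 295.9] [ 0.2308 -0.2892  0.1315] 
top square_outlet_cap call 0.73 [333.8 234. ] [ 0.3516 -0.1344  0.1327] 
top square_outlet_cap call 0.63 [344.6 127.4] [ 0.5803 -0.1702  0.095 ] 
top square_outlet_cap call 0.81 [415.1 292.8] [ 0.2368 -0.2847  0.1331] 868
top square_outlet_cap call 0.76 [331.5 235.4] [ 0.3489 -0.1299  0.1323] 748
top square_outlet_cap call 0.72 [344.  127.8] [ 0.5791 -0.1687  0.096 ] 582
top round_outlet_cap call 0.8 [173.3 118. ] [0.5929 0.1825 0.1356] 
top round_outlet_cap call 0.7 [174.9 119.1] [0.5911 0.1797 0.1338] 757
scene square_outlet_cap call 0.88 [264.2 112.1] [ 0.2277 -0.2996  0.1327] 
scene square_outlet_cap call 0.87 [178.4 206.7] [ 0.5881 -0.163   0.0963] 
scene square_outlet_cap call 0.64 [265.6 161.6] [ 0.3607 -0.1282  0.1311] 
scene square_outlet_cap call 0.92 [262.7 122.2] [ 0.2557 -0.2712  0.1266] 579
scene square_outlet_cap call 0.69 [178.2 210.1] [ 0.5915 -0.1601  0.0899] 463
scene square_outlet_cap call 0.65 [266.1 169.6] [ 0.3726 -0.1119  0.1227] 693
scene round_outlet_cap call 0.7 [273.5 289.1] [0.5909 0.1813 0.1315] 
scene round_outlet_cap call 0.73 [179.  207.8] [ 0.5876 -0.1622  0.0932] 415
scene round_outlet_cap call 0.68 [273.8 296.2] [0.6021 0.1958 0.134 ] 879
{'time_s': 0.5, 'qpos': array([-1.24257750e+00,  2.99910946e-01,  1.52102428e+00, -3.30890860e-05,
        1.32072460e+00, -6.65833014e-02]), 'joint_vel': array([-0.00057044, -0.0001683 , -0.00123583, -0.0011651 ,  0.00050511,
       -0.00054856]), 'tau': array([-8.43396947e-05, -5.31347358e+01, -3.52739024e+01,  7.08363089e-02,
        2.15097429e-02, -1.34135936e-05]), 'ee_pos': array([ 0.21153367, -0.50766569,  0.21942929]), 'eef_rot': array([-3.14152349e+00,  2.75185964e-05,  3.94810317e-01]), 'force': array([-0.0659639 , -0.51215822,  0.29516294]), 'moment': array([-0.00043941,  0.01093389, -0.00139712]), 'grip_force': 0.0, 'grip_width': 0.09394935577257464}
```

Run:
```python
import cv2
t=cv2.imread("pics/top0.png");s=cv2.imread("pics/scene0.png")
cv2.imwrite("pics/crop_top.png",cv2.resize(t[70:350,120:480],(771,600),interpolation=cv2.INTER_CUBIC))
cv2.imwrite("pics/crop_sc.png",cv2.resize(s[150:290,90:270],(771,600),interpolation=cv2.INTER_CUBIC))
```

```text
(no output)
```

View pics/crop_top.png

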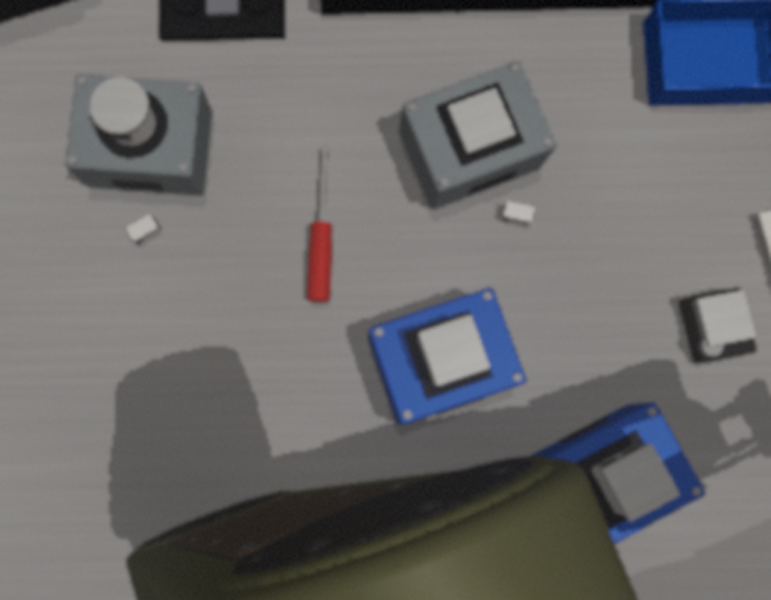

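View pics/scene0.png

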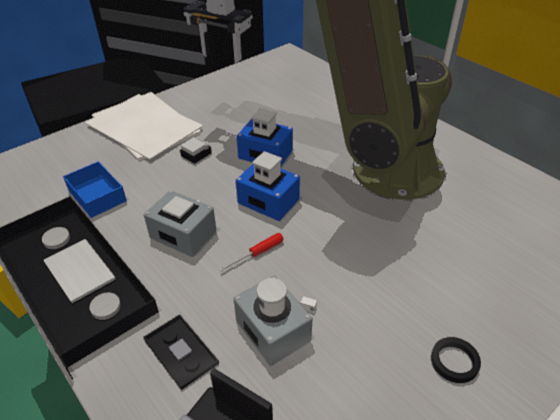

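View pics/crop_sc.png

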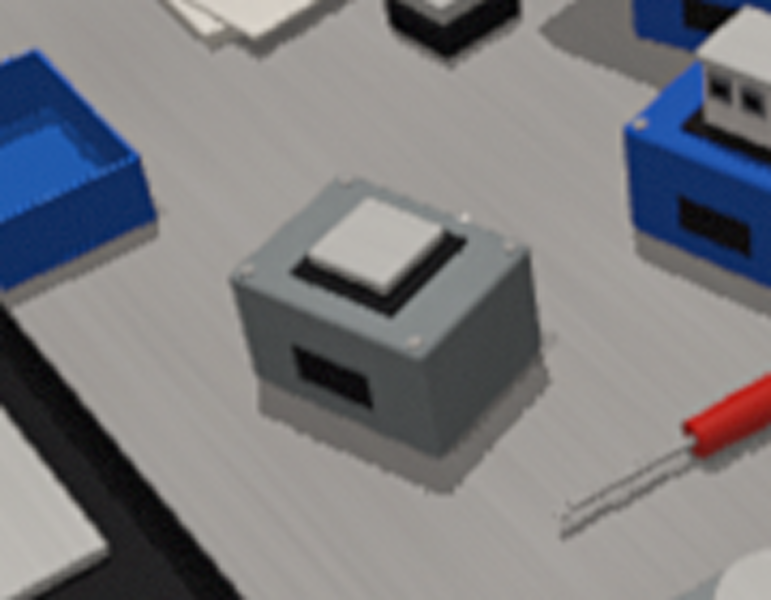

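Candidates, as top-image pixels:
- (344,127): grey box, square cap about 95 mm high, latched down. This fits the description.
- (333,234) and (417,296): blue boxes, raised. These are look-alikes to leave alone.
- (173,118): grey box with the round cap, raised. It must stay up.

The enlarged crop confirms the grey box with the low square cap as the target. I'll move above it with the fingers shut.

Call:
move_arm(
  targets=[
    [-1,0.95,-0.34,0,0,0,0],
    [-1,1.9,-0.68,0,0,0,0],
    [-1,2.83,-1.03,0,0,0,0],
    [-1,3.78,-1.37,0,0,0,0],
    [-1,4.72,-1.71,0,0,0,0],
    [-1,5.67,-2.05,0,0,0,0],
    [-1,6.6,-2.39,0,0,0,0],
    [-1,7.55,-2.73,0,0,0,0],
    [-1,8.5,-3.08,0,0,0,0],
    [-1,9.45,-3.42,0,0,0,0],
    [-1,9.45,-3.42,0,0,0,0],
    [-1,9.45,-3.42,0,0,0,0],
  ],
)

```text
time_s: 1.7
ee_pos: [0.5822, -0.1673, 0.2189]
eef_rot: [-3.141, 0.001, 0.397]
force: [-0.3, -0.3, -0.1]
grip_width: 0.0021
grip_force: 0.0
```

Run:
```python
from h import *
from scipy.spatial.transform import Rotation as Ro
o=ctrl.get_obs();im,d=ctrl.camera("wrist");p=ctrl.camera_params("wrist")
K=np.array(p["intrinsics"]);T=np.array(p["T_tool_cam"]);R=Ro.from_euler("xyz",o["eef_rot"]).as_matrix()
def W(uv):
    u,v=uv;x=np.array([(u-K[0,2])/K[0,0],(v-K[1,2])/K[1,1]]);th=np.linalg.norm(x)
    ray=np.r_[x/th*np.sin(th),np.cos(th)];r=R@T[:3,:3]@ray;c=R@T[:3,3]+o["ee_pos"]
    z=d[int(round(v)),int(round(u))]; return c+r*(0.0945-c[2])/r[2], c+r*z/ray[2]
for f in(ctrl.tip_of,ctrl.cut_out):
    for r in f("wrist","square_outlet_cap"): print(f.__name__,round(r["score"],2),np.round(r["point"],1),*[a.round(4) for a in W(r["point"])])
print(o["grip_width"],o["time_s"])
cv2.imwrite("pics/w0.png",im[:,:,::-1])
```

```text
call 0.91 [164.2 379.8] [ 0.3093 -0.1274  0.0945] [ 0.356  -0.1284  0.1332]
call 0.8 [275.5 204.3] [ 0.585  -0.1688  0.0945] [ 0.5855 -0.1685  0.0964]
call 0.94 [162.2 375.5] [ 0.3164 -0.1232  0.0945] [ 0.3628 -0.1247  0.1337]
call 0.75 [277.8 202.6] [ 0.5873 -0.1701  0.0945] [ 0.5873 -0.1701  0.0943]
0.002094802561598203 1.7
```

View pics/w0.png

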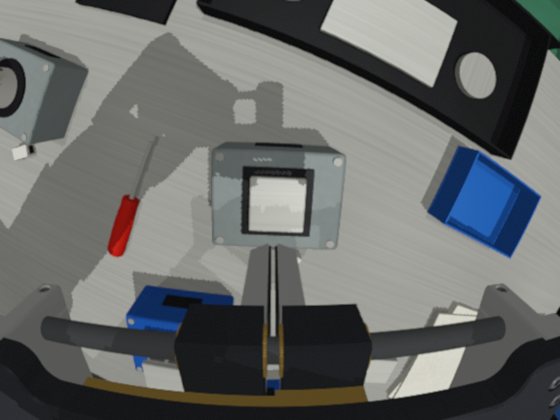

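The wrist view shows the grey box with the square cap at (277,203), just ahead of the shut fingertips. It is about 3 mm off, so I'll correct that and descend to just above the cap.

Call:
move_arm(
  targets=[
    [-1,0.04,0.05,0.6,0,0,0],
    [-1,0.04,0.05,1.3,0,0,0],
    [-1,0.04,0.05,1.8,0,0,0],
    [-1,0.04,0.05,2.0,0,0,0],
    [-1,0.04,0.05,2.0,0,0,0],
    [-1,0.04,0.05,2.1,0,0,0],
    [-1,0.04,0.05,2.2,0,0,0],
    [-1,0.04,0.05,2.27,0,0,0],
    [-1,0.04,0.05,2.32,0,0,0],
    [-1,0.04,0.05,2.36,0,0,0],
    [-1,0.04,0.05,2.37,0,0,0],
    [-1,0.04,0.05,2.37,0,0,0],
  ],
)

```text
time_s: 3.05
ee_pos: [0.585, -0.1698, 0.1012]
eef_rot: [3.141, -0.001, 0.395]
force: [1.7, -3.0, 5.2]
grip_width: 0.0003
grip_force: 2.1
```

Call:
move_arm(
  targets=[
    [-1,0,0,0.01,0,0,0],
    [-1,0,0,0.01,0,0,0],
    [-1,0,0,-0.4,0,0,0],
    [-1,0,0,-1.0,0,0,0],
    [-1,0,0,-1.6,0,0,0],
    [-1,0,0,-1.6,0,0,0],
    [-1,0,0,-1.6,0,0,0],
    [-1,0,0,-1.6,0,0,0],
    [-1,0,0,-1.6,0,0,0],
    [-1,0,0,-1.6,0,0,0],
    [-1,0,0,-1.6,0,0,0],
  ],
)

```text
time_s: 4.15
ee_pos: [0.5846, -0.1696, 0.1805]
eef_rot: [-3.141, 0.001, 0.395]
force: [0.8, 0.6, -0.5]
grip_width: 0.0004
grip_force: 0.0
```

```bash
cat > look.py <<'E'
from h import *
import sys
for c in("top","scene"):
    im,d=ctrl.camera(c)
    for n in("square_outlet_cap","round_outlet_cap"):
        for r in ctrl.cut_out(c,n)+ctrl.tip_of(c,n): print(c,n,round(r["score"],2),np.round(r["point"],1),world(c,r["point"],d).round(4))
    if c=="scene": cv2.imwrite(f"pics/{sys.argv[1]}.png",im[:,:,::-1])
print(ctrl.get_obs()["ee_pos"],ctrl.get_obs()["force"],ctrl.get_obs()["time_s"])
E
python3 look.py up
```

```text
top square_outlet_cap 0.75 [418.3 293.8] [ 0.2348 -0.2905  0.1335]
top square_outlet_cap 0.61 [418.1 293.7] [ 0.235  -0.2902  0.1335]
top round_outlet_cap 0.69 [174.8 124.4] [0.5802 0.1799 0.133 ]
top round_outlet_cap 0.97 [171.9 116.3] [0.5977 0.1863 0.1326]
scene square_outlet_cap 0.88 [265.1 119.7] [ 0.2493 -0.2688  0.1328]
scene square_outlet_cap 0.81 [266.7 167.5] [ 0.3745 -0.1068  0.133 ]
scene square_outlet_cap 0.69 [176.  199.2] [ 0.596  -0.1501  0.1324]
scene square_outlet_cap 0.8 [264.2 112.3] [ 0.2284 -0.2987  0.1328]
scene square_outlet_cap 0.77 [265.2 160.8] [ 0.3622 -0.1277  0.1345]
scene square_outlet_cap 0.69 [174.6 193.5] [ 0.5893 -0.1665  0.1343]
scene round_outlet_cap 0.95 [273.1 295.4] [0.601  0.1925 0.1322]
[ 0.58472542 -0.16963356  0.18095871] [ 0.34652633 -0.17998361 -0.62145708] 4.65
```

View pics/up.png

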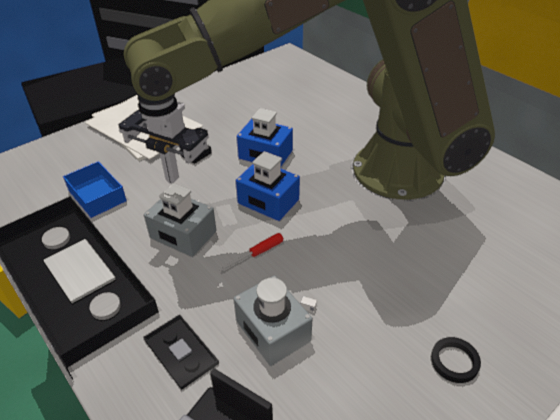

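The square cap at (175,195) now stands at 0.134 m, fully raised, and the round cap is still up. Next I'll press it down steadily to about 0.047 m travel.

Call:
move_arm(
  targets=[
    [-1,0,0,0.3,0,0,0],
    [-1,0,0,0.5,0,0,0],
    [-1,0,0,0.62,0,0,0],
    [-1,0,0,0.75,0,0,0],
    [-1,0,0,0.9,0,0,0],
    [-1,0,0,1.05,0,0,0],
    [-1,0,0,1.2,0,0,0],
    [-1,0,0,1.35,0,0,0],
    [-1,0,0,1.48,0,0,0],
    [-1,0,0,1.56,0,0,0],
    [-1,0,0,1.6,0,0,0],
    [-1,0,0,1.61,0,0,0],
  ],
)

```text
time_s: 5.85
ee_pos: [0.5847, -0.1696, 0.1002]
eef_rot: [-3.141, 0.0, 0.395]
force: [-2.8, -0.2, 4.3]
grip_width: 0.0003
grip_force: 2.3
```

Call:
move_arm(
  targets=[
    [-1,0,0,0,0,0,0],
    [-1,0,0,0,0,0,0],
  ],
)

```text
time_s: 6.05
ee_pos: [0.5847, -0.1696, 0.1005]
eef_rot: [-3.142, 0.0, 0.395]
force: [-1.9, 1.8, 4.2]
grip_width: 0.0004
grip_force: 2.0
```

Travel is about 0.0475 m. I'll lift straight off.

Call:
move_arm(
  targets=[
    [-1,0,0,-0.15,0,0,0],
    [-1,0,0,-0.4,0,0,0],
    [-1,0,0,-1.0,0,0,0],
    [-1,0,0,-1.8,0,0,0],
    [-1,0,0,-2.4,0,0,0],
    [-1,0,0,-2.4,0,0,0],
    [-1,0,0,-2.4,0,0,0],
    [-1,0,0,-2.4,0,0,0],
    [-1,0,0,-2.4,0,0,0],
    [-1,0,0,-2.4,0,0,0],
    [-1,0,0,-2.4,0,0,0],
    [-1,0,0,-2.4,0,0,0],
  ],
)

```text
time_s: 7.25
ee_pos: [0.5847, -0.1696, 0.2202]
eef_rot: [-3.141, 0.0, 0.395]
force: [0.4, 0.5, 0.8]
grip_width: 0.0003
grip_force: 0.0
```

```bash
python3 look.py down
```

```text
top square_outlet_cap 0.63 [415.3 293. ] [ 0.2366 -0.2841  0.1362]
top square_outlet_cap 0.68 [419.4 292.8] [ 0.2366 -0.2932  0.132 ]
top round_outlet_cap 0.73 [178.3 123.7] [0.582  0.1731 0.1318]
top round_outlet_cap 0.93 [174.5 119.7] [0.5901 0.1806 0.1333]
scene square_outlet_cap 0.82 [262.1 120.3] [ 0.2553 -0.2741  0.1309]
scene square_outlet_cap 0.72 [267.7 168.5] [ 0.3729 -0.1052  0.1301]
scene square_outlet_cap 0.6 [177.3 207.6] [ 0.5903 -0.1649  0.0936]
scene square_outlet_cap 0.97 [263.9 111.5] [ 0.2295 -0.2985  0.1358]
scene square_outlet_cap 0.94 [269.9 159.9] [ 0.3505 -0.1244  0.1333]
scene square_outlet_cap 0.73 [177.7 207.2] [ 0.5879 -0.1678  0.0913]
scene round_outlet_cap 0.91 [274.6 293.7] [0.5968 0.1917 0.1329]
scene round_outlet_cap 0.63 [272.7 288.9] [0.5921 0.1805 0.1323]
[ 0.58472601 -0.16963141  0.22044979] [0.09192456 0.31168887 0.43924852] 7.75
```

View pics/down.png

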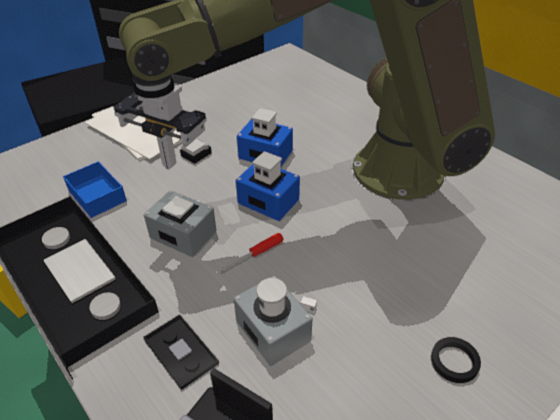

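The square cap at (178,207) is latched down at about 0.093 m. The round cap and both blue look-alikes are still standing, and the gripper is clear.

```bash
python3 -c "
from station import ctrl
print(ctrl.hand_in())"
```

```text
the job is handed in; nothing more can be done
None
```

The square outlet was pressed once and rose to its full height, then was pressed again and left latched down; the round outlet still stands, the blue look-alikes were left alone, and the job is handed in (no verdict returned).

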